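# Empty the pot mould and add the casting to the stack

### The job

Lift the finished terracotta pot out of the plaster mould and nest it, upright and fully home, on the stack of identical pots standing on the wooden board. Lower it into place rather than dropping it; leave the stack standing on its board and the other things on the table undisturbed.

Things in the scene. Friction and masses are not known exactly. Their poses are not given: they have to be found in the camera images.
- pot: orange-brown terracotta pot sitting in the mould, 80 mm high, about 250 g, round about z: tapered body 50 mm high (outer diameter 68 mm at foot, 89 mm at top), then an upright collar 30 mm high (outer diameter 110 mm, wall 8 mm, mouth 94 mm, 25 mm deep to an inner step). Origin: centre of the underside, z up to the mouth. The collar wall can be pinched from above, one finger inside, one outside.
- mould: square plaster mould block with black straps, 150 x 150 x 64 mm high, fixed to the table; round tapered cavity open at the top (mouth diameter 94 mm, in the middle). Origin: centre of the underside, on the table; z up. The pot in it has its origin 14 mm above this one: body in the cavity, collar resting on the top face and standing 30 mm proud.
- board: square light wooden board, 160 x 160 x 12 mm, fixed to the table, carries the stack. Origin: centre of the underside.
- stack_low: bottom pot of the stack, loose, standing on the board (origin 12 mm above the table): same as the pot in the mould.
- stack_top: top pot of the stack, loose, nested in the bottom one: same shape. Nested pots sit concentrically with the upper collar's underside on the lower rim, origins 30 mm apart in height; radial play is about 2 mm and the taper guides the foot in. Its rim is 122 mm above the table at the start.
- bowl: blue ceramic bowl, 130 mm across, 55 mm high, different shape, bystander. Origin: centre of the underside.
- jar: glaze jar with green lid, 64 mm across, 80 mm high, bystander. Origin: centre of the underside.
- spray: blue bottle, 68 mm across, 190 mm high, bystander. Origin: centre of the underside.
- brushes: yellow beaker full of brushes, 72 mm across, about 200 mm high with the brushes, bystander. Origin: centre of the underside.
Mind the look-alikes: they are no part of the job. There is more than one size of the board; the job needs the larger.

How it is judged (in metres and radians):
On the way:
1. the pot is lifted clear of the mould, its foot above the mould's top face (z of pot in the frame of mould above 0.068 m), for 0.2 s.
At the end, for the whole second after the job is handed in: The pot is at rest, nested in the former top pot (origins 26-34 mm apart in height, within 5 mm sideways); that pot is still nested in the bottom pot by the same measures; the bottom pot stands on the board, centre within 60 mm of the board's; all three upright within 4 degrees (z of pot in the frame of stack_top between 0.026 and 0.034 m and horizontal distance between pot and stack_top below 0.005 m and angle between each of pot, stack_top, stack_low's own z axis and vertical below 0.07 rad and z of stack_top in the frame of stack_low between 0.026 and 0.034 m and horizontal distance between stack_top and stack_low below 0.005 m and horizontal distance between stack_low and board below 0.06 m and height (world z) of stack_low between 0.009 and 0.016 m and linear speed of pot below 0.02 m/s); the robot touches nothing.
It fails at once if the pot is dropped: it moves faster than 0.5 m/s with no finger on it (a fall of about 13 mm) (contact force between pot and the fingers below 0.1 N and linear speed of pot above 0.5 m/s).
It fails at once if the stack is tipped by more than 20 degrees (angle between any of stack_low, stack_top's own z axis and vertical above 0.35 rad).
It fails at once if a bystander (bowl, jar, bottle, brushes) is moved more than 30 mm (distance of any of bowl, jar, spray, brushes from where it was at the start of the episode above 0.03 m).
It also fails if it takes over 42 s, if anything falls off the work surface, if the arm or the gripper's body presses on something with over 40 N, if the wrist force passes 120 N, or if a joint passes its speed limit or range.

### The arm

A 6-joint arm with a two-finger parallel gripper is mounted at the origin on the work surface. World frame = base frame: x ahead of the robot, y to its left, z up, the work surface at z = 0. Lengths are in mm, angles in rad, forces in N, time in s.
With the tool pointing down it reaches from about 300 to 750 mm from the base axis. Payload 8.5 kg.
Tool frame: the origin (TCP) lies midway between the tips of the shut fingers; the grasp point (between the pads) lies 19 mm behind it (env.tcp_to_grasp is the distance from the TCP to the grasp point, in mm); z points along the fingers, x is the direction in which the jaws open and shut, and the axes are right-handed (so a half turn about z gives the same grasp; the last joint's range is limited). The gripper opens to 88 mm and grips with 3 to 60 N. Pads are 18 mm wide; open, the fingers measure 123 mm over their backs; the gripper's body (75 mm by 187 mm) begins 45 mm behind the grasp point.
Start: joints at [-1.317, 0.381, 1.297, -0, 1.464, -0.215], TCP at [248.49, -490.645, 238.748] pointing down, gripper open.
Joint ranges: [-3.11, 3.11], [-0.89, 2.33], [0.22, 2.48], [-1.42, 4.56], [0.17, 2.85], [-2.88, 2.88]. Speed limits (rad/s): [2.39, 2.39, 3.14, 3.14, 3.14, 3.14].

### API

Orientations are given as a unit quaternion [x, y, z, w].
In Python, from plant import status, vision, order, env gives the robot as it stands. The module is installed in compiled form; this text tells all that it offers.
- The arm moves only by the shell command python3 -m pendant 'ROWS' [FORCE]. ROWS is text: rows parted by semicolons, each of 7 numbers parted by spaces: the finger opening in mm, from 0 to 88.1, then the shift along the world's x, y, z in mm, then the turn, a rotation vector about the world's x, y, z in rad. A call has 1 to 20 rows; each row shifts and turns the commanded pose from where the row before left it; what a row does not reach is not made up. A row lasts 1/10 s, in which the tool goes at most 50 mm and 8.59 degrees, less where a joint would pass 70% of its speed; a pose out of reach is approached as far as the arm can. A call is refused whole if a number of a shift passes 50 or a number of a turn 0.15, either way. A call with a gripper value outside its range is refused whole. The fingers move at their own pace and stop on an object; FORCE is the grip in N (left out, the last holds). Time passes only in rows, so rows that do not move let the fingers close. It gives the time, the measured TCP pose, the force and the opening at its end, in the units of the state.
- status.read_state(): the state, without advancing time (a new reading comes with each control period).
- vision.camera(name): name is "scene" or "top"; returns the picture (480x640x3 uint8, red, green, blue); there is no depth.
- vision.camera_params(name): a dict with "intrinsics" (3x3 intrinsics, pixels), "extrinsics" (4x4, takes a point from camera to world coordinates). Camera axes: x right, y down, z forward; pixel columns grow to the right and rows downward; lengths in mm; the calibration is good to about 2 mm. A picture is of the moment at which its call begins. camera_params takes no time and is no camera call.
- order.hand_in(): hands the job in, once; it reports no verdict.
The state is a dict: "t": time; "joint_pos": joint angles; "qd": joint speeds; "tau": joint torques, N m; "eef_pos": TCP position; "orientation": TCP orientation; "force": force on the tool from outside, world axes, zero at the start; "moment": the same for the moment, N m; "gripper_width": finger opening in mm.
Only numpy, scipy, OpenCV 4.12 (cv2) and the standard library are available. Lean on these libraries where they do the work, as an engineer would, in place of code of your own. Each camera call takes 0.05 s, during which the arm holds its last target. There are 200 camera calls.

## Working session

There is one attempt and no reset: what is moved stays moved. The work goes in short steps, Python scripts to look and compute and a shell command to move; the robot and the scene stay as the last step left them, time stands still between calls to the robot, and variables do not carry over. Pictures are saved under pics/ and viewed, about 8 in all and at most 12, crops included, and the job is handed in when it is done.

```bash
mkdir -p pics
python3 - <<'E'
from plant import status, vision, env
import cv2, numpy as np
for n in ("top","scene"):
    cv2.imwrite(f"pics/{n}0.png",vision.camera(n)[:,:,::-1])
    p=vision.camera_params(n); print(n,np.round(p["intrinsics"],1).tolist(),np.round(p["extrinsics"],3).tolist())
s=status.read_state(); print(s, env.tcp_to_grasp)
E
```

```text
top [[463.4, 0.0, 320.1], [0.0, 463.4, 241.7], [0.0, 0.0, 1.0]] [[-0.005, -0.988, 0.151, 403.548], [-1.0, 0.007, 0.012, -6.041], [-0.013, -0.151, -0.988, 1339.861], [0.0, 0.0, 0.0, 1.0]]
scene [[497.1, 0.0, 314.8], [0.0, 497.1, 233.6], [0.0, 0.0, 1.0]] [[-0.776, 0.323, -0.542, 1263.957], [0.63, 0.424, -0.65, 816.209], [0.02, -0.846, -0.533, 726.861], [0.0, 0.0, 0.0, 1.0]]
{'t': 0.1, 'joint_pos': array([-1.31735425e+00,  3.81111704e-01,  1.29814713e+00,  4.69366542e-06,
        1.46362942e+00, -2.15303250e-01]), 'qd': array([ 0.00085695, -0.00113853, -0.00301774, -0.0006404 ,  0.0009154 ,
       -0.00022267]), 'tau': array([ 5.61582448e-03, -4.38643384e+01, -2.24915171e+01,  7.15709198e-02,
        3.41432600e-02, -6.29454803e-05]), 'eef_pos': array([ 248.40385697, -490.42295133,  238.22137053]), 'orientation': array([ 8.51987747e-01, -5.23561323e-01, -4.65097349e-04, -4.50927427e-04]), 'force': array([ 0.23136573,  0.25010848, -0.06615271]), 'moment': array([-0.03121511, -0.06384668,  0.01586637]), 'gripper_width': 88.04142772712655} 18.700000000000003
```

View pics/top0.png

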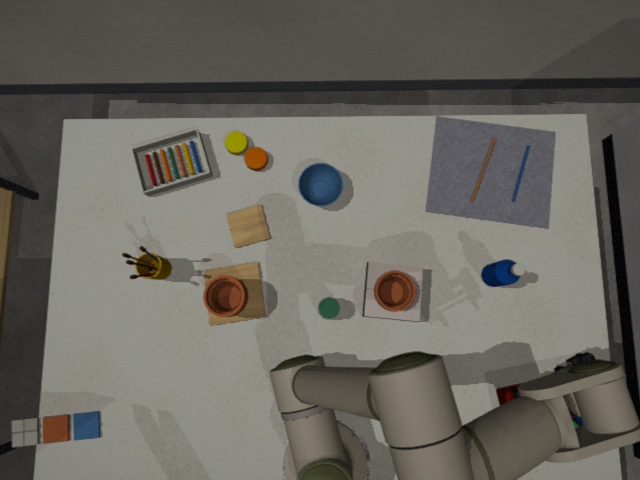

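View pics/scene0.png

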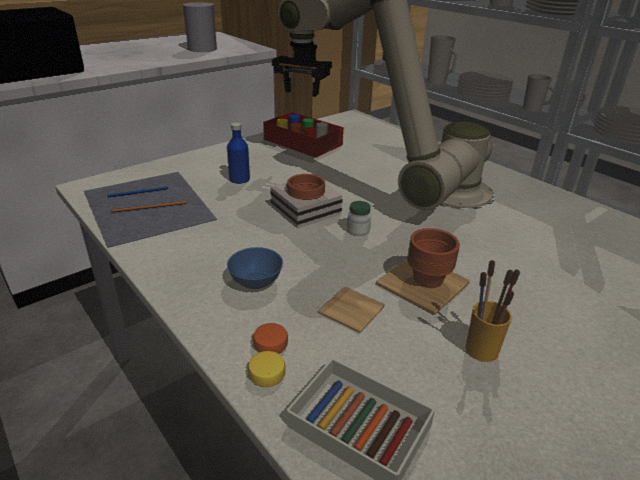

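The top view shows the pot in the mould at about (395,291) and the stack on the larger board at about (227,296). The jar is at (329,308), the brushes at (150,265) and the spray bottle at (500,273). Next I'll fit the rim circles.

```bash
cat > h.py <<'E'
import cv2, numpy as np
from plant import status, vision
from scipy.optimize import least_squares
def mask(im):
    h=cv2.cvtColor(im,cv2.COLOR_RGB2HSV)
    m=((h[...,0]<12)&(h[...,1]>110)&(h[...,2]>40)).astype(np.uint8)
    return cv2.morphologyEx(m,cv2.MORPH_CLOSE,np.ones((3,3)))
def cast(cam,uv,z):
    p=vision.camera_params(cam); K=np.array(p["intrinsics"]); E=np.array(p["extrinsics"])
    d=np.c_[np.array(uv,float),np.ones(len(uv))]@np.linalg.inv(K).T@E[:3,:3].T
    c=E[:3,3]; return c+d*((z-c[2])/d[:,2])[:,None]
def rim(cam,im,near,z,R=55.):
    """outer rim centre: contour cast to rim plane, circle fitted to the half away from the camera"""
    cs,_=cv2.findContours(mask(im),cv2.RETR_EXTERNAL,cv2.CHAIN_APPROX_NONE)
    cs=[c for c in cs if cv2.contourArea(c)>150]
    c=min(cs,key=lambda c:np.hypot(*(c[:,0].mean(0)-near)))
    # outer contour runs through pixel centres inside the blob: grow by half a pixel
    q=c[:,0].astype(float); m=q.mean(0); q+=0.5*(q-m)/np.linalg.norm(q-m,axis=1)[:,None]
    P=cast(cam,q,z)[:,:2]; cam0=np.array(vision.camera_params(cam)["extrinsics"])[:2,3]
    x=P.mean(0)
    for _ in range(6):
        a=(x-cam0)/np.linalg.norm(x-cam0); S=P[(P-x)@a>5]
        r=least_squares(lambda t:np.hypot(*(S-t).T)-R,x,loss="soft_l1"); x=r.x
    return x,np.std(r.fun),len(S),m
E
python3 - <<'E'
from h import *
for cam,pts in (("top",[(395,291,94),(227,296,122)]),("scene",[(306,186,94),(433,250,122)])):
    im=cv2.imread(f"pics/{cam}0.png")[:,:,::-1].copy()
    for u,v,z in pts: print(cam,z,*[np.round(a,1) for a in rim(cam,im,(u,v),z)])
print(cast("top",[(235,293)],12), cast("top",[(329,308)],80),cast("top",[(150,265)],100),cast("top",[(500,273)],100))
E
```

```text
top 94 [ 460.5 -188.9] 0.8 54 [394.7 290.7]
top 122 [448.4 261.1] 1.1 56 [225. 296.]
scene 94 [ 464.7 -186.7] 1.7 38 [305.9 186.1]
scene 122 [453.1 264.5] 1.4 51 [431.3 256.2]
[[460.30347234 254.82714922  12.        ]] [[415.70860215 -13.03272451  80.        ]] [[533.13744036 469.28502378 100.        ]] [[ 505.31424812 -469.38611542  100.        ]]
```

```bash
python3 -m pendant '40 15 16 0 0 0 0;40 25 27 -5 0 0 0;40 25 27 -8 0 0 0;40 25 27 -10 0 0 0;40 25 27 -10 0 0 0;40 25 27 -10 0 0 0;40 25 27 -10 0 0 0;40 25 27 -10 0 0 0;40 25 27 -10 0 0 0;40 15 17 -10 0 0 0;40 7 8 -10 0 0 0;40 0 0 -10 0 0 0;40 0 0 0 0 0 0;40 0 0 0 0 0 0' 40
python3 - <<'E'
from h import *
a=vision.camera("top");b=vision.camera("scene")
A=cv2.resize(a[200:380,320:480],None,fx=2.5,fy=2.5,interpolation=3); B=cv2.resize(b[90:240,230:390],None,fx=2.5,fy=2.5,interpolation=3)
B=cv2.copyMakeBorder(B,0,A.shape[0]-B.shape[0],0,0,0)
cv2.imwrite("pics/p1.png",np.hstack([A,B])[:,:,::-1]); print(status.read_state()["eef_pos"],status.read_state()["joint_pos"])
E
```

```text
t: 1.5
eef_pos: [484.9, -234.6, 135.7]
orientation: [0.852, -0.524, -0.0, 0.0]
force: [-0.5, 0.3, -0.2]
gripper_width: 40.0
[ 485.19145406 -234.62264485  136.23791886] [-6.70159168e-01  4.58765497e-01  1.49057332e+00 -9.25465841e-05
  1.19132398e+00  4.33271691e-01]
```

View pics/p1.png

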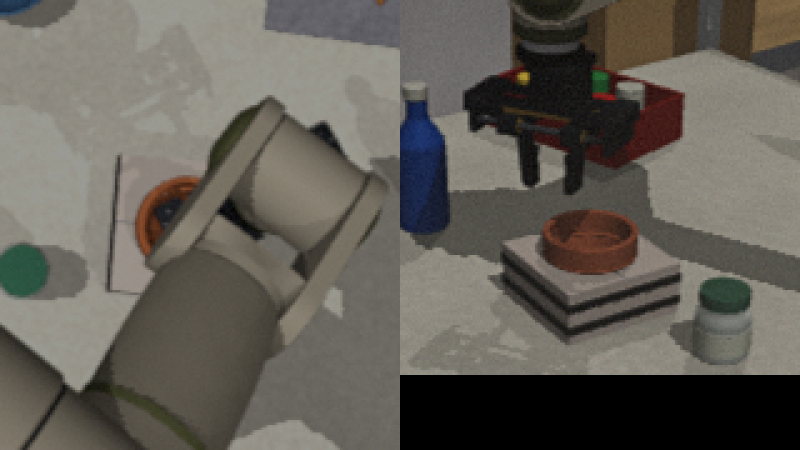

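The scene crop shows the open fingers above the collar, with tips at about (282,163) and (299,166) in the full image. I'll check these against the TCP to test the calibration.

Run:
```python
from h import *
P=cast("scene",[(282,163.2),(298.8,166)],136); print(P,P.mean(0))
b=vision.camera("scene"); print(rim("scene",b,(306,186),94))
```

```text
[[ 498.90150262 -256.05681623  136.        ]
 [ 471.88961568 -212.1226633   136.        ]] [ 485.39555915 -234.08973976  136.        ]
(array([ 464.48017619, -187.14125245]), np.float64(1.5782668516594318), 39, array([305.56122449, 186.08163265]))
```

```bash
python3 -m pendant '40 1.5 1.7 -10 0 0 0;40 0 0 -12 0 0 0;40 0 0 -12 0 0 0;40 0 0 -12 0 0 0;40 0 0 -8 0 0 0;40 0 0 -5 0 0 0;40 0 0 -2 0 0 0;40 0 0 0 0 0 0;30 0 0 0 0 0 0;24 0 0 0 0 0 0;20 0 0 0 0 0 0;18 0 0 0 0 0 0;16 0 0 0 0 0 0;14 0 0 0 0 0 0;12 0 0 0 0 0 0;12 0 0 0 0 0 0;12 0 0 0 0 0 0' 40
```

```text
t: 3.35
eef_pos: [487.1, -232.1, 74.8]
orientation: [0.852, -0.524, 0.0, 0.0]
force: [0.3, -1.2, 0.4]
gripper_width: 12.1
```

```bash
python3 -m pendant '10 0 0 0 0 0 0;10 0 0 0 0 0 0;9 0 0 0 0 0 0;8 0 0 0 0 0 0;6 0 0 0 0 0 0;4 0 0 0 0 0 0;0 0 0 0 0 0 0;0 0 0 0 0 0 0;0 0 0 0 0 0 0;0 0 0 0 0 0 0' 40
```

```text
t: 4.35
eef_pos: [486.6, -232.4, 74.8]
orientation: [0.852, -0.523, -0.0, 0.001]
force: [-2.1, -4.8, 0.7]
gripper_width: 8.2
```

```bash
python3 -m pendant '0 0 0 2 0 0 0;0 0 0 3 0 0 0;0 0 0 4 0 0 0;0 0 0 6 0 0 0;0 0 0 8 0 0 0;0 0 0 10 0 0 0;0 0 0 12 0 0 0;0 0 0 15 0 0 0;0 0 0 15 0 0 0;0 0 0 15 0 0 0;0 0 0 15 0 0 0;0 0 0 12 0 0 0;0 0 0 10 0 0 0;0 0 0 8 0 0 0;0 0 0 5 0 0 0;0 0 0 0 0 0 0;0 0 0 0 0 0 0;0 0 0 0 0 0 0' 45
python3 - <<'E'
from h import *
b=vision.camera("scene")
cv2.imwrite("pics/p2.png",cv2.resize(b[60:260,200:400],None,fx=3,fy=3,interpolation=3)[:,:,::-1]); s=status.read_state();print(s["moment"],s["force"])
E
```

```text
t: 6.15
eef_pos: [486.9, -231.8, 214.2]
orientation: [0.852, -0.524, -0.001, -0.0]
force: [-0.5, -0.4, -2.6]
gripper_width: 7.0
[-0.11584823 -0.09353255 -0.02315778] [-0.23259858 -0.39657799 -2.47681389]
```

View pics/p2.png

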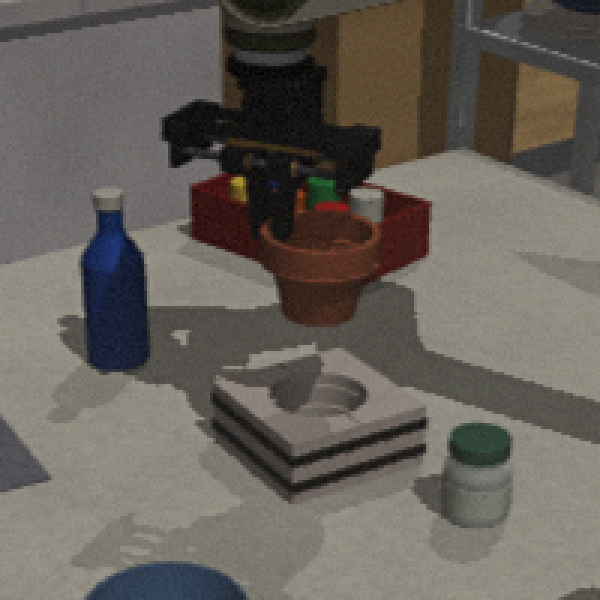

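The pot is held level at a wrist load of about 2.5 N, and the mould is empty. I'll carry it over the stack with the foot about 30 mm above the stack rim.

```bash
python3 -m pendant '0 -.6 5 0 0 0 0;0 -.6 12 0 0 0 0;0 -.6 20 0 0 0 0;0 -.6 28 0 0 0 0;0 -.6 28 0 0 0 0;0 -.6 28 0 0 0 0;0 -.6 28 0 0 0 0;0 -.6 28 0 0 0 0;0 -.6 28 0 0 0 0;0 -.6 28 0 0 0 0;0 -.6 28 0 0 0 0;0 -.6 28 0 0 0 0;0 -.6 28 0 0 0 0;0 -.6 28 0 0 0 0;0 -.6 28 0 0 0 0;0 -.6 28 0 0 0 0;0 -.6 22 0 0 0 0;0 -.6 14 0 0 0 0;0 -.6 8 0 0 0 0;0 -.6 5 0 0 0 0'
python3 -m pendant '0 0 0 0 0 0 0;0 0 0 0 0 0 0;0 0 0 0 0 0 0'
python3 - <<'E'
from h import *
a=vision.camera("top");b=vision.camera("scene")
A=cv2.resize(a[220:370,160:310],None,fx=2.6,fy=2.6,interpolation=3); B=cv2.resize(b[150:310,350:510],None,fx=2.6,fy=2.6,interpolation=3)
A=cv2.copyMakeBorder(A,0,B.shape[0]-A.shape[0],0,0,0)
cv2.imwrite("pics/p3.png",np.hstack([A,B])[:,:,::-1]);cv2.imwrite("pics/s3.png",b[:,:,::-1])
E
```

```text
t: 8.2
eef_pos: [474.7, 218.4, 214.7]
orientation: [0.852, -0.523, -0.0, 0.0]
force: [-0.1, 0.4, -2.7]
gripper_width: 7.1
t: 8.5
eef_pos: [475.1, 217.5, 214.8]
orientation: [0.852, -0.524, 0.0, 0.0]
force: [-0.6, -0.8, -2.8]
gripper_width: 6.9
```

View pics/p3.png

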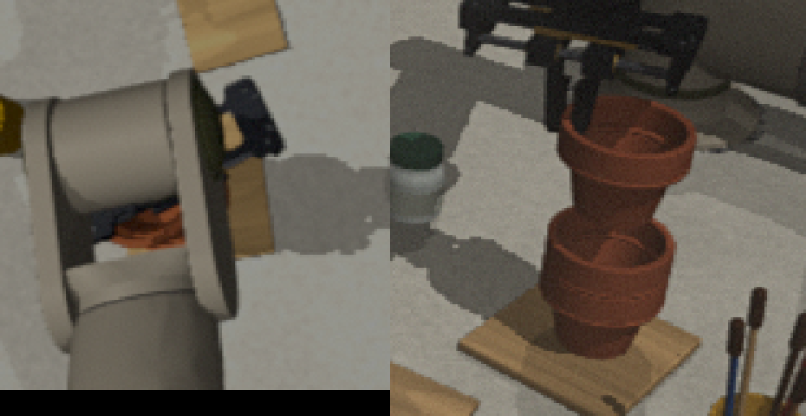

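The scene crop shows the pot above the stack, overlapping it, with a possible slight lean. I'll measure its rim centre and its tilt.

Run:
```python
from h import *
b=cv2.imread("pics/s3.png")[:,:,::-1].copy()
x,sd,n,m=rim("scene",b,(430,230),234); print("rim centre z234",x,sd,n)
p=vision.camera_params("scene");K=np.array(p["intrinsics"]);E=np.linalg.inv(np.array(p["extrinsics"]))
def pr(P): q=K@(E[:3,:3]@np.array(P)+E[:3,3]); return q[:2]/q[2]
# silhouette edges per row over the body, compared with the upright cone/collar about x
M=mask(b); M=(M>0)
def pc(u,v): return ((u-390)/2.6+350,v/2.6+150)
for v in range(184,250,4):
    us=np.where(M[v,380:490])[0]+380; print(v,us.min(),us.max(),(us.min()+us.max())/2)
for z in (234,204,154,122,92,12): print(z,pr((*x,z)),pr((453.1,264.5,z)))
```

```text
rim centre z234 [459.36680356 268.81165932] 5.805627742055418 58Traceback (most recent call last):
  File "<stdin>", line 10, in <module>
    return umr_minimum(a, axis, None, out, keepdims, initial, where)
ValueError: zero-size array to reduction operation minimum which has no identity
```

Run:
```python
from h import *
b=cv2.imread("pics/s3.png")[:,:,::-1].copy()
p=vision.camera_params("scene");K=np.array(p["intrinsics"]);E=np.linalg.inv(np.array(p["extrinsics"]))
def pr(P): q=K@(E[:3,:3]@np.array(P)+E[:3,3]); return np.round(q[:2]/q[2],1)
M=mask(b)>0
for v in range(188,290,3):
    us=np.where(M[v,395:490])[0]+395
    if len(us): print(v,us.min(),us.max(),(us.min()+us.max())/2)
for z in (234,204,154): print("upright expectation",z,pr((452,263.5,z)))
for z in (122,62,12): print("stack",z,pr((453.1,264.5,z)))
M8=M.astype(np.uint8)*255
cv2.imwrite("pics/m3.png",cv2.resize(np.hstack([b[180:300,400:490],cv2.cvtColor(M8[180:300,400:490],8)]),None,fx=4.4,fy=4.4,interpolation=0)[:,:,::-1])
```

```text
188 429 447 438.0
191 418 457 437.5
194 416 462 439.0
197 416 465 440.5
200 416 467 441.5
203 416 467 441.5
206 415 466 440.5
209 416 465 440.5
212 419 465 442.0
215 420 464 442.0
218 421 461 441.0
221 421 456 438.5
224 422 454 438.0
227 422 452 437.0
230 419 451 435.0
233 414 450 432.0
236 412 454 433.0
239 411 456 433.5
242 411 458 434.5
245 411 458 434.5
248 410 458 434.0
251 409 457 433.0
254 410 457 433.5
257 410 456 433.0
260 407 455 431.0
263 411 454 432.5
266 411 454 432.5
269 415 453 434.0
272 414 449 431.5
275 414 485 449.5
278 415 443 429.0
281 416 442 429.0
284 419 440 429.5
287 426 436 431.0
upright expectation 234 [442.  196.3]
upright expectation 204 [439.9 208.6]
upright expectation 154 [436.4 228.2]
stack 122 [434.3 240.7]
stack 62 [430.4 262.4]
stack 12 [427.4 279.6]
```

View pics/m3.png

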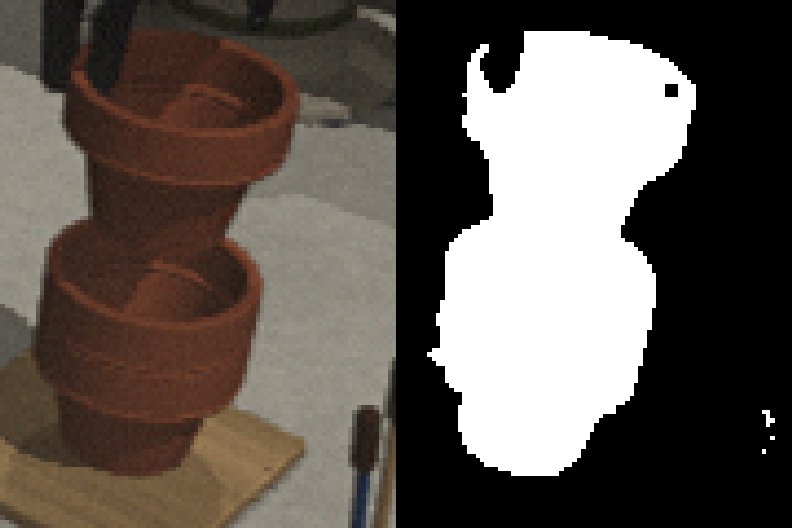

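The axis checks out: the rim spans u 415–467 with its centre at 441.5 (442 expected), and the body midline follows the upright expectation to about 1 px. I'll lower it in stages and watch the wrist force.

```bash
python3 -m pendant '0 .2 .8 -3 0 0 0;0 0 0 -6 0 0 0;0 0 0 -8 0 0 0;0 0 0 -8 0 0 0;0 0 0 -6 0 0 0;0 0 0 -5 0 0 0;0 0 0 -5 0 0 0;0 0 0 -5 0 0 0;0 0 0 -5 0 0 0;0 0 0 -5 0 0 0;0 0 0 -4 0 0 0;0 0 0 -3 0 0 0;0 0 0 -2 0 0 0;0 0 0 0 0 0 0;0 0 0 0 0 0 0'
```

```text
t: 10.1
eef_pos: [475.2, 218.9, 149.8]
orientation: [0.852, -0.524, 0.0, -0.0]
force: [0.2, -0.2, -3.9]
gripper_width: 7.3
```

```bash
python3 -m pendant '0 0 0 -2 0 0 0;0 0 0 -2 0 0 0;0 0 0 -2 0 0 0;0 0 0 -2 0 0 0;0 0 0 0 0 0 0;0 0 0 0 0 0 0'; python3 -m pendant '0 0 0 -1 0 0 0;0 0 0 -1 0 0 0;0 0 0 -1 0 0 0;0 0 0 -1 0 0 0;0 0 0 0 0 0 0;0 0 0 0 0 0 0'; python3 -c "
from h import *
print(status.read_state()['moment'])"
```

```text
t: 10.7
eef_pos: [475.1, 218.9, 141.6]
orientation: [0.852, -0.524, -0.0, 0.0]
force: [-1.9, -0.5, -3.2]
gripper_width: 7.3
t: 11.3
eef_pos: [475.1, 218.8, 137.7]
orientation: [0.852, -0.524, -0.0, 0.0]
force: [-1.5, -1.1, -2.5]
gripper_width: 6.9
[-0.26956151  0.38868455  0.11341756]
```

There is light contact: about 1.5 N pushing the pot toward -x. I'll yield to it slightly and continue in 1 mm steps.

```bash
python3 -m pendant '0 -1 -.3 0 0 0 0;0 0 0 0 0 0 0;0 0 0 0 0 0 0'; python3 -m pendant '0 0 0 -1 0 0 0;0 0 0 -1 0 0 0;0 0 0 0 0 0 0;0 0 0 0 0 0 0';python3 -m pendant '0 0 0 -1 0 0 0;0 0 0 0 0 0 0;0 0 0 0 0 0 0';  python3 -c "
from h import *
print(status.read_state()['moment'])"
```

```text
t: 11.6
eef_pos: [474.3, 218.6, 137.8]
orientation: [0.852, -0.524, 0.0, -0.0]
force: [-0.2, 1.3, -3.1]
gripper_width: 7.3
t: 12.0
eef_pos: [474.2, 218.6, 135.7]
orientation: [0.852, -0.524, -0.0, 0.0]
force: [-1.5, 0.1, -2.8]
gripper_width: 6.7
t: 12.3
eef_pos: [474.1, 218.6, 134.7]
orientation: [0.852, -0.524, -0.0, 0.0]
force: [-1.5, -0.8, -2.9]
gripper_width: 7.4
[-0.2013695   0.24495942  0.10084576]
```

```bash
python3 -m pendant '0 -.5 0 -1 0 0 0;0 0 0 0 0 0 0;0 0 0 0 0 0 0'; python3 -m pendant '0 0 0 -.5 0 0 0;0 0 0 -.5 0 0 0;0 0 0 0 0 0 0;0 0 0 0 0 0 0';python3 -m pendant '0 0 0 -.5 0 0 0;0 0 0 0 0 0 0;0 0 0 0 0 0 0';  python3 - <<'E'
from h import *
print(status.read_state()['moment'])
b=vision.camera("scene");cv2.imwrite("pics/p4.png",cv2.resize(b[150:300,380:500],None,fx=4,fy=4,interpolation=3)[:,:,::-1])
E
```

```text
t: 12.6
eef_pos: [473.7, 218.6, 133.7]
orientation: [0.852, -0.524, -0.0, -0.0]
force: [-0.7, -0.6, -3.0]
gripper_width: 7.3
t: 13.0
eef_pos: [473.8, 218.5, 132.9]
orientation: [0.852, -0.524, 0.0, -0.0]
force: [-1.2, -2.1, 0.5]
gripper_width: 7.3
t: 13.3
eef_pos: [474.0, 218.5, 132.9]
orientation: [0.852, -0.524, 0.001, -0.0]
force: [-2.7, -4.5, 4.8]
gripper_width: 7.3
[-0.47897331  0.41584818  0.08716936]
```

View pics/p4.png

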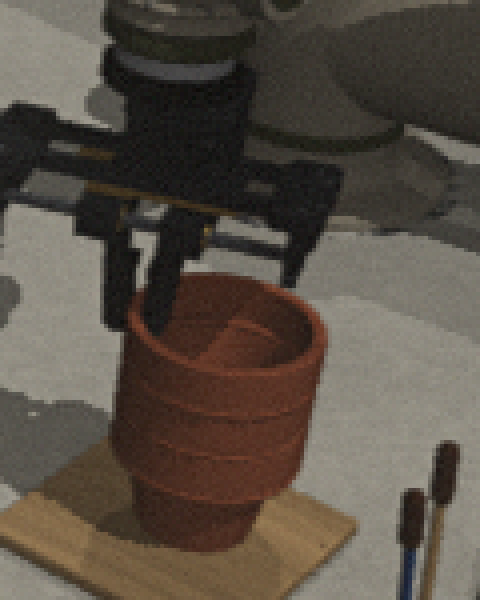

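The pot seats at TCP z = 132.9, against 132.8 expected, and the weight has come off the wrist. The picture shows three flush collars. Now I'll release gently.

```bash
python3 -m pendant '7 0 0 0 0 0 0;7 0 0 0 0 0 0;7 0 0 0 0 0 0;7 0 0 0 0 0 0' 5; python3 -m pendant '8 0 0 0 0 0 0;9 0 0 0 0 0 0;11 0 0 0 0 0 0;14 0 0 0 0 0 0;18 0 0 0 0 0 0;24 0 0 0 0 0 0;30 0 0 0 0 0 0;30 0 0 0 0 0 0;30 0 0 0 0 0 0;30 0 0 0 0 0 0'
```

```text
t: 13.75
eef_pos: [474.1, 218.6, 132.7]
orientation: [0.852, -0.524, 0.001, -0.0]
force: [-0.0, -1.8, 5.5]
gripper_width: 8.2
t: 14.75
eef_pos: [473.7, 218.6, 132.3]
orientation: [0.852, -0.524, 0.0, -0.0]
force: [-0.3, 0.4, 0.4]
gripper_width: 30.3
```

Force is zero, so the fingers are free. I'll go straight up, then back away.

```bash
python3 -m pendant '30 0 0 3 0 0 0;30 0 0 6 0 0 0;30 0 0 10 0 0 0;30 0 0 15 0 0 0;30 0 0 15 0 0 0;30 0 0 15 0 0 0;30 0 0 15 0 0 0;30 0 0 15 0 0 0;30 2 -10 15 0 0 0;30 2 -25 10 0 0 0;30 2 -30 0 0 0 0;30 2 -30 0 0 0 0;30 2 -30 0 0 0 0;30 2 -30 0 0 0 0;30 2 -30 0 0 0 0;30 2 -25 0 0 0 0;30 0 -15 0 0 0 0;30 0 -5 0 0 0 0;30 0 0 0 0 0 0'
python3 - <<'E'
from h import *
a=vision.camera("top");b=vision.camera("scene")
print("force",status.read_state()["force"])
print("top",rim("top",a,(227,296),152)); print("scene",rim("scene",b,(435,245),152))
A=cv2.resize(a[240:345,170:290],None,fx=3.3,fy=3.3,interpolation=3); B=cv2.resize(b[190:310,380:500],None,fx=3.3,fy=3.3,interpolation=3)
A=cv2.copyMakeBorder(A,0,B.shape[0]-A.shape[0],0,0,0)
cv2.imwrite("pics/p5.png",np.hstack([A,B])[:,:,::-1])
E
```

```text
t: 16.65
eef_pos: [489.7, -11.7, 251.8]
orientation: [0.852, -0.524, 0.0, -0.0]
force: [0.3, -0.0, -0.7]
gripper_width: 30.4
force [-0.41460328 -0.16379565 -0.43443178]
top (array([452.1027321, 263.4215394]), np.float64(1.01633079122717), 56, array([223.17829457, 294.8372093 ]))
scene (array([456.78158616, 267.59447553]), np.float64(1.434245151253184), 51, array([431.88832487, 250.81725888]))
```

View pics/p5.png

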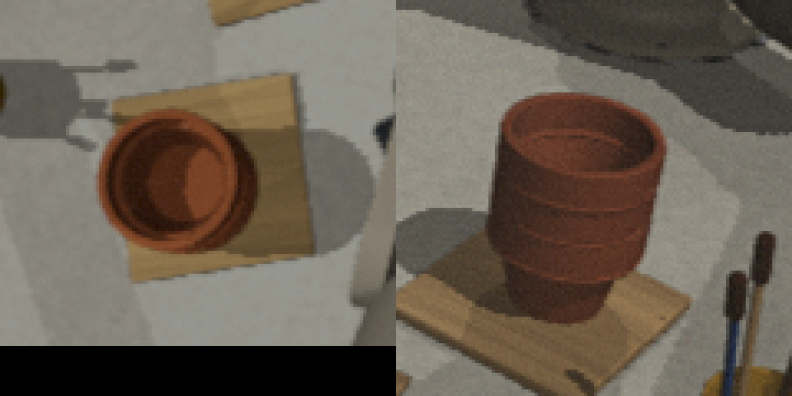

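```bash
python3 -c "
from plant import order
print(order.hand_in())"
```

```text
the job is handed in; nothing more can be done
None
```

I lifted the pot out of the mould by its collar wall, carried it over the jar and lowered it onto the stack. I then released it, backed the arm away and handed the job in at about 17 s of the 42 s. The hand-in gives no verdict.

**Checks that agreed:**
- **Seating:** the pot seated with the tool at 132.9 mm, against 132.8 mm expected for fully home. The pot's weight came off the wrist at that height.
- **Final picture:** all three pots stand upright on the larger board with their collars flush. The arm was about 230 mm away with no contact force.
- **Contact:** wrist forces stayed within a few newtons in every reading I took, and I brushed no bystander that I know of. I did not re-measure the bystanders at the end.

**Checks that disagreed:**
- **Sideways shift:** in both cameras, the top rim ended about 4–5 mm to the side of where the old top rim had been. Nesting play allows about 2 mm, so the stack probably slid or settled a few millimetres. I saw no step between the collars, but I did not measure the offset between individual pots (limit 5 mm).
- **Camera offset:** the two cameras differ by about 4–6 mm in absolute position, in the same direction everywhere.
- **Failed fit:** the automatic rim fit failed while the pot was held above the stack, because the finger and the stack overlapped it. I used the pot's outline edges there instead.

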